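Drop the red locating pin through the cover into the hidden bore

TASK

Take the red-handled locating pin out of the blue stand and put it through the slot in the gauge housing's cover into the bore hidden under the end of the slot that lies between the two yellow marks, fully home so that its collar rests flat on the cover. Let go of it, and leave the yellow-handled pin in the stand.

Things in the scene. Friction and masses are not known exactly. Their poses are not given: they have to be found in the camera images.
- red_pin: Loose 90 g pin with red handle, hanging upright by its collar in a seat of the stand. Origin: on its axis, at the collar's underside; z up. Above it: collar dia 44, 0 to 6 mm; round handle dia 26, 6 to 51 mm (grip from above, 33 mm up, fingers clear of the collar; any yaw). Below: stem dia 14, 55 mm long, last 14 mm tapering to a 6 mm tip. Lift 60 mm or more straight up to clear the stand.
- yellow_pin: The other loose pin, not to be used: same collar, handle, origin and axes, but a yellow handle and a 35 mm stem. It hangs 100 mm from the red one (either may be in either seat) in the fixed blue stand, 50 x 160 mm and 66 mm high, whose 8 mm top sheet has two 21 mm round seats. Its handle tops out 117 mm above the table: lift the red pin 120 mm or more before carrying it past.
- gauge_housing: Fixed gauge housing; origin at its underside's centre, z up. Grey block 84 x 124 mm (x, y), 45 mm high; above it on spacers, with a 15 mm gap, an aluminium cover 8 mm thick, its top 68 mm above the table (screw heads at the corners 3 mm more). Slot in the cover, open from above: x -13 to 13, y -19 to 43 mm. Under it the block is flat but for the bore near the slot's +y end.
- bore (a point): On the upright axis of the hidden bore, level with the cover's top: 30 mm toward +y from the housing's centre, between two yellow bars painted on the cover. The bore itself starts 23 mm below this point, in the block: dia 25, mouth bevelled 4 mm wider all round, 40 mm deep. With the red pin home its collar rests on the cover, its origin level with this point. Axes as the housing.
Things that resemble listed ones, but are neither listed nor needed, are in the scene too. Of the things that look like the red_pin, the largest one is meant.

How it is judged:
By the outcome, as a careful person would: the job done as asked, in the order asked, and still so for the second after the job is handed in, with the robot touching nothing.
It also fails if it takes over 32 s, if anything falls off the work surface, if the arm or the gripper's body presses on something with over 40 N, if the wrist force passes 120 N, or if a joint passes its speed limit or range.

ROBOT

A 6-joint arm with a two-finger parallel gripper is mounted at the origin on the work surface; the furniture and walls round the work are solid. World frame = base frame: x ahead of the robot, y to its left, z up, the work surface at z = 0. Lengths are in m, angles in rad, forces in N, time in s.
With the tool pointing down it reaches from about 0.425 to 0.95 m from the base axis. Payload 3.5 kg.
Tool frame: the origin (TCP) lies between the finger pads; the fingertips stand 17 mm ahead of it and the grasp point (between the pads) lies 2 mm behind it (ctrl.tip_reach is the distance from the TCP to the fingertips, in m); z points along the fingers, y is the direction in which the jaws open and shut (so a half turn about z gives the same grasp; the last joint's range is limited). The gripper opens to 85 mm and grips with 20 to 120 N. Pads are 22 mm wide; open, the fingers measure 114 mm over their backs; the gripper's body (76 mm by 85 mm) begins 54 mm behind the grasp point. The pads swing forward as they close: fully open they stand 13 mm farther back than shut.
Start: joints at [1.06, 0.286, 1.577, -0, 1.279, -0.15], TCP at [0.238, 0.632, 0.248] pointing down, gripper open.
Joint ranges: [-2.77, 2.77], [-0.9, 2.22], [0.21, 2.48], [-1.53, 4.67], [0.24, 2.81], [-2.84, 2.84]. Speed limits (rad/s): [2.79, 2.79, 3.14, 3.14, 3.14, 3.14].

INTERFACE

Orientations are given as a unit quaternion [x, y, z, w].
In Python, from plant import monitor, imaging, workorder, ctrl gives the robot as it stands.
- The arm moves only by the tool send_rows, never from a script. Its argument "rows" is a list of rows, each a list of 4 numbers: the shift along the world's x, y, z normalised to -1 to 1, where 1 is 0.3 m, then the turn about the world's z normalised to -1 to 1, where 1 is 360 degrees. A call has 1 to 20 rows; each row is the pose to reach, as a shift and turn from the pose commanded when the call began, turning the shorter way round; what a row does not reach only later rows make up. A row lasts 1/8 s, in which the tool goes at most 62.5 mm and 10.7 degrees, less where a joint would pass 70% of its speed; a pose out of reach is approached as far as the arm can. A call with a number of a shift or a turn outside -1 to 1 is refused whole. A call with a gripper value outside its range is refused whole. "jaw" is the closure, from 0 (fully open) to 1 (shut), set as the call begins (left out, the last holds). The fingers move at their own pace and stop on an object; "newtons" is the grip in N (left out, the last holds). Time passes only in rows, so rows that repeat a pose let the fingers close. It gives the time, the measured TCP pose, the force and the opening at its end, in the units of the state.
- monitor.get_state(): the state, without advancing time (a new reading comes with each control period).
- imaging.read_camera(name): name is "scene" or "top"; returns the picture (384x512x3 uint8, red, green, blue); there is no depth.
- imaging.calibration(name): a dict with "intrinsics" (3x3 intrinsics, pixels), "cam_to_world" (4x4, takes a point from camera to world coordinates). Camera axes: x right, y up, looking along -z (the intrinsics and any distortion apply to the point x, -y, -z); pixel columns grow to the right and rows downward; lengths in m; the calibration is good to about 2 mm. A picture is of the moment at which its call begins. calibration takes no time and is no camera call.
- workorder.sign_off(): hands the job in, once; it reports no verdict.
The state is a dict: "time": time; "qpos": joint angles; "dq": joint speeds; "joint_efforts": joint torques, N m; "eef_pos": TCP position; "tcp_rot": TCP orientation; "contact_force": force on the tool from outside, world axes, zero at the start; "wrist_torque": the same for the moment, N m; "opening": opening from 0.0 (shut) to 1.0 (fully open).
Only numpy, scipy, OpenCV 4.12 (cv2) and the standard library are available. Lean on these libraries where they do the work, as an engineer would, in place of code of your own. Each camera call takes 0.05 s, during which the arm holds its last target.

## Working session

There is one attempt and no reset: what is moved stays moved. The work goes in short steps, Python scripts to look and compute and a tool call to move; the robot and the scene stay as the last step left them, time stands still between calls to the robot, and variables do not carry over. Pictures are saved under pics/ and viewed, and the job is handed in when it is done.

Besides the shell and the picture viewer there is one more tool, called after "Request:" by a JSON object that holds its "fn" and its "kwargs". send_rows: Moves the arm, as the interface text tells. Scaled input: -1 to 1 covers 0.3 m each way for a shift and 360 degrees each way for a turn. Its arguments: {"type":"object","properties":{"rows":{"type":"array"},"jaw":{"type":"number"},"newtons":{"type":"number"}},"required":["rows"]}

```bash
mkdir -p pics; python3 - <<'E'
from plant import monitor, imaging, workorder, ctrl
import cv2,numpy as np
s=monitor.get_state();print(s)
for n in("scene","top"):
    im=imaging.read_camera(n);cv2.imwrite(f"pics/{n}0.png",im[:,:,::-1]);np.save(f"pics/{n}0.npy",im)
    c=imaging.calibration(n);print(n,c)
E
```

```text
{'time': 0.0, 'qpos': array([ 1.06002010e+00,  2.87197707e-01,  1.57817775e+00,  2.10738458e-05,
        1.27860579e+00, -1.50009674e-01]), 'dq': array([ 0.00032506, -0.00024878,  0.00196524,  0.00149748,  0.00030732,
       -0.00154891]), 'joint_efforts': array([-5.85874950e-04, -4.05978405e+01, -2.92622888e+01, -1.30367421e-04,
        5.84892870e-03,  8.17336172e-06]), 'eef_pos': array([0.23793766, 0.63101234, 0.24692537]), 'tcp_rot': array([ 1.79409512e-01,  9.83773755e-01, -1.12642905e-03, -3.96988005e-04]), 'contact_force': array([0.36295761, 0.71362223, 0.0667782 ]), 'wrist_torque': array([-0.00337081, -0.04119362, -0.00538369]), 'opening': 1.0033556375009538}
scene {'intrinsics': array([[472.03375776,   0.        , 256.40240099],
       [  0.        , 472.03375776, 195.49131792],
       [  0.        ,   0.        ,   1.        ]]), 'cam_to_world': array([[-0.53857766,  0.37738807, -0.75333416, -0.345253  ],
       [-0.84223858, -0.21583533,  0.49401345,  0.67420384],
       [ 0.02383866,  0.9005517 ,  0.43409488,  0.50822946],
       [ 0.        ,  0.        ,  0.        ,  1.        ]])}
top {'intrinsics': array([[475.71109327,   0.        , 256.37974834],
       [  0.        , 475.71109327, 190.95757324],
       [  0.        ,   0.        ,   1.        ]]), 'cam_to_world': array([[-0.01818763,  0.9895228 , -0.14322656,  0.31858903],
       [-0.99980174, -0.01916061, -0.00541684,  0.17720984],
       [-0.0081044 ,  0.14309965,  0.9896751 ,  0.92625999],
       [ 0.        ,  0.        ,  0.        ,  1.        ]])}
```

View pics/scene0.png

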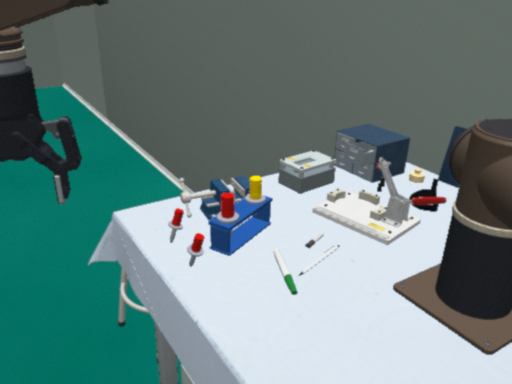

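View pics/top0.png

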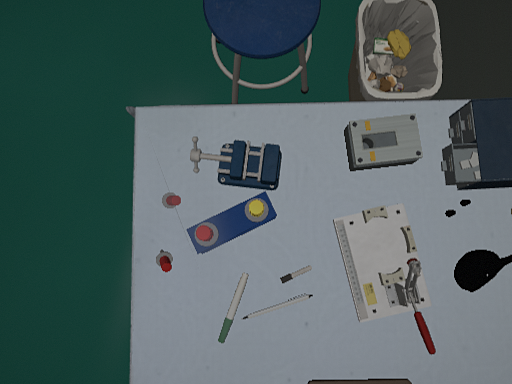

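```bash
cat > h.py <<'E'
import numpy as np,cv2
from plant import imaging
def ray(n,u,v):
    c=imaging.calibration(n);K=c["intrinsics"];T=c["cam_to_world"]
    d=np.linalg.inv(K)@[u,v,1];d=T[:3,:3]@[d[0],-d[1],-d[2]];return T[:3,3],d
def plane(n,u,v,z):
    o,d=ray(n,u,v);return o+d*(z-o[2])/d[2]
def proj(n,p):
    c=imaging.calibration(n);K=c["intrinsics"];T=c["cam_to_world"]
    q=T[:3,:3].T@(np.array(p)-T[:3,3]);q=K@[q[0],-q[1],-q[2]];return q[:2]/q[2]
def tri(a,b):
    o1,d1=ray(*a);o2,d2=ray(*b);A=np.stack([d1,-d2],1);t=np.linalg.lstsq(A,o2-o1,rcond=None)[0]
    p,q=o1+t[0]*d1,o2+t[1]*d2;return (p+q)/2,np.linalg.norm(p-q)
def blobs(n,im,lo,hi,amin=15):
    h=cv2.cvtColor(im,cv2.COLOR_RGB2HSV);m=cv2.inRange(h,lo,hi)
    if lo[0]==0 and hi[0]<=10:m|=cv2.inRange(h,(170,)+lo[1:],(180,)+hi[1:])
    k,l,st,c=cv2.connectedComponentsWithStats(m)
    return [(np.round(c[i],1),st[i].tolist()) for i in range(1,k) if st[i,4]>=amin],l
E
python3 - <<'E'
from h import *
for n in("scene","top"):
    im=np.load(f"pics/{n}0.npy")
    for nm,lo,hi in(("red",(0,110,60),(8,255,255)),("yel",(15,100,100),(35,255,255)),("blue",(110,150,60),(125,255,255))):
        for b in blobs(n,im,lo,hi)[0]:print(n,nm,b[0],b[1])
im=np.load("pics/top0.npy")[:,:,::-1]
a=cv2.resize(im[95:185,330:440],None,fx=7,fy=6.6,interpolation=cv2.INTER_CUBIC);cv2.imwrite("pics/ch.png",a)
a=cv2.resize(im[130:285,145:300],None,fx=3.8,fy=3.8,interpolation=cv2.INTER_CUBIC);cv2.imwrite("pics/cs.png",a)
im=np.load("pics/scene0.npy")[:,:,::-1]
a=cv2.resize(im[145:265,160:350],None,fx=4.2,fy=4.2,interpolation=cv2.INTER_CUBIC);cv2.imwrite("pics/cc.png",a)
E
```

```text
scene red [226.9 204.2] [221, 192, 13, 26, 309]
scene red [427.3 200. ] [412, 196, 33, 9, 240]
scene red [177.1 216.9] [172, 209, 11, 17, 124]
scene red [197.2 242.3] [191, 233, 13, 19, 150]
scene yel [255.  186.5] [249, 175, 13, 24, 257]
scene yel [376.4 226.3] [369, 223, 15, 7, 37]
top red [175.4 199.9] [172, 196, 8, 9, 65]
top red [203.4 232.7] [196, 226, 16, 15, 179]
top red [164.8 263.9] [160, 256, 12, 16, 127]
top red [425.  332.3] [415, 312, 20, 42, 266]
top yel [399.1  42.8] [388, 29, 23, 29, 435]
top yel [372.5  76.1] [370, 73, 5, 6, 16]
top yel [391.2  80.8] [387, 77, 8, 10, 42]
top yel [367.3 125.1] [365, 121, 6, 10, 46]
top yel [372.2 155.7] [370, 151, 6, 10, 46]
top yel [256.1 207.5] [249, 200, 15, 17, 198]
top yel [369.5 293.8] [363, 283, 14, 22, 173]
top blue [229.1 222.7] [218, 210, 20, 30, 150]
top blue [237.2 226.5] [234, 219, 7, 17, 32]
```

View pics/ch.png

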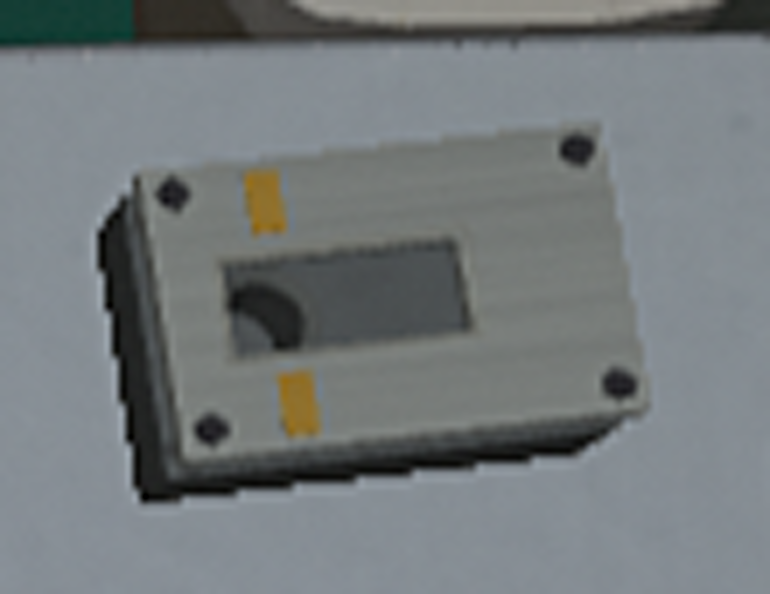

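View pics/cs.png

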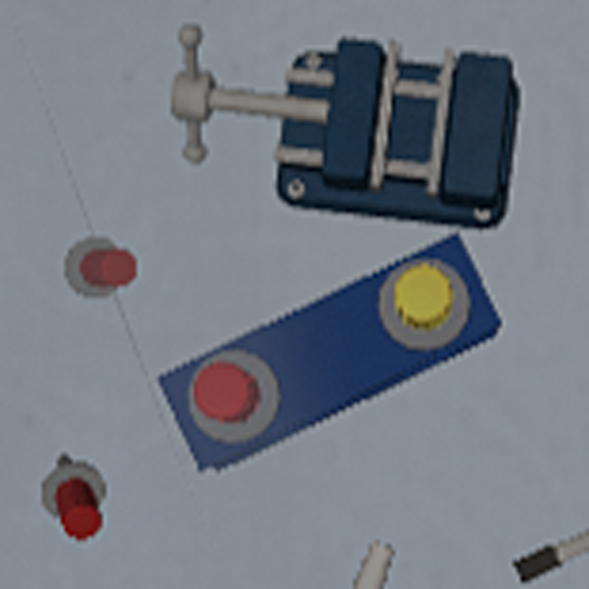

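View pics/cc.png

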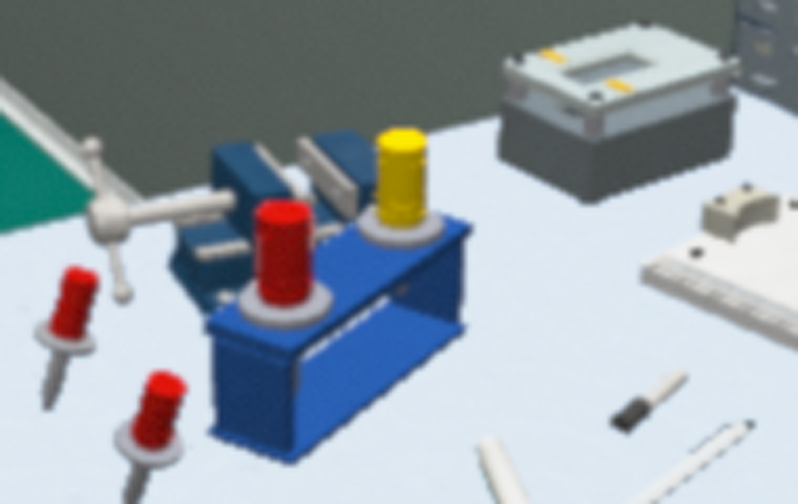

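```bash
python3 - <<'E'
from h import *
n="top"
C=lambda u,v:plane(n,330+(u+.5)/7-.5,95+(v+.5)/6.6-.5,.068)
cor=[C(137,175),C(597,122),C(645,408),C(183,465)]
scr=[C(173,193),C(578,150),C(620,384),C(211,430)]
slot=[C(222,264),C(457,240),C(472,330),C(236,355)]
bars=[plane(n,367.3,125.1,.068),plane(n,372.2,155.7,.068)]
for nm,q in(("cor",cor),("scr",scr),("slot",slot)):
    q=np.array(q)[:,:2];c=q.mean(0);yv=(q[0]+q[3]-q[1]-q[2])/2;L=np.linalg.norm(yv);W=np.linalg.norm((q[0]+q[1]-q[2]-q[3])/2)
    u=yv/L;off=30 if nm!="slot" else 18
    print(nm,c,"L,W",L,W,"yaw",np.degrees(np.arctan2(u[1],u[0])),"bore",c+u*off/1000)
print("bars mid",np.mean(bars,0),np.subtract(*bars)[:2])
# pins
for nm,t,s,in(("red",(203.4,232.7),(226.9,204.2)),("yel",(256.1,207.5),(255,186.5))):
    print(nm,tri(("top",*t),("scene",*s)))
S=lambda u,v:(145+(u+.5)/3.8-.5,130+(v+.5)/3.8-.5)
print("redtop",plane(n,*S(223,390),.117),"redcol",plane(n,*S(234,395),.072))
print("yeltop",plane(n,*S(423,293),.117),"yelcol",plane(n,*S(424,305),.072))
st=[plane(n,*S(*p),.066) for p in((160,378),(460,234),(502,325),(204,471))];st=np.array(st)[:,:2];print("stand",st,st.mean(0))
im=np.load("pics/top0.npy")
h=cv2.cvtColor(im,cv2.COLOR_RGB2HSV)
b,l=blobs(n,im,(0,110,60),(8,255,255))
print(h[226:241,196:212,2])
print("scene cc")
D=lambda u,v:(160+(u+.5)/4.2-.5,145+(v+.5)/4.2-.5)
print("redtop scene",plane("scene",*D(285,209),.117),"collar",plane("scene",*D(286,296),.070))
print("yeltop scene",plane("scene",*D(403,138),.117))
B=[plane("scene",*D(*p),.068) for p in((552,57),(619,86))];print("bars mid scene",np.mean(B,0))
E
```

```text
cor [ 0.53567304 -0.05820817] L,W 0.12304511663238896 0.08332386166969974 yaw 96.21806732457772 bore [ 0.53242365 -0.02838467]
scr [ 0.53648491 -0.05957125] L,W 0.10845974758442817 0.06819934313839604 yaw 95.61125471221864 bore [ 0.53355156 -0.029715  ]
slot [ 0.53428515 -0.04659776] L,W 0.06267974460372885 0.026171233454202112 yaw 95.28795494257085 bore [ 0.53262625 -0.02867436]
bars mid [ 0.53325452 -0.02924536  0.068     ] [0.05815621 0.00600494]
red (array([0.36689412, 0.27522134, 0.09551879]), np.float64(0.000604029137487645))
yel (array([0.40967016, 0.18297995, 0.09506646]), np.float64(0.0004766638321618576))
redtop [0.36654984 0.27307746 0.117     ] redcol [0.36676563 0.27321985 0.072     ]
yeltop [0.40845007 0.18287485 0.117     ] yelcol [0.40770983 0.18281862 0.072     ]
stand [[0.37583149 0.30911122]
 [0.44229063 0.16493207]
 [0.39804142 0.14581777]
 [0.33155734 0.28818474]] [0.38693022 0.22701145]
[[ 99 102 102 123 109 139 128 129 127 126 119 108 104 113 109 108]
 [104 106 117 140 137 137 137 136 137 138 136 125 118  93 102 113]
 [111 124 139 138 137 136 135 135 136 136 13
[... 327 characters left out ...]
9 138 137 138 139 140 112  96]
 [119 144 139 139 139 139 139 139 139 138 138 138 139 139  99  84]
 [106 142 141 138 139 140 140 138 138 139 139 138 139 127 104  86]
 [102 135 144 141 140 138 139 139 141 140 140 141 139 106 118  70]
 [112 121 134 144 142 141 141 140 140 140 142 140 118 107  95  71]
 [110 109 118 134 142 144 143 143 145 142 141 126 109  85  74  91]
 [111 113 108 118 123 118 139 133 120 128 104  92  89  68 109 104]
 [108 113 112 108 105  98 125 127  87 104  84  95  81  80 117 113]]
scene cc
redtop scene [0.3653133  0.27442524 0.117     ] collar [0.36859228 0.27218785 0.07      ]
yeltop scene [0.4070153  0.18413074 0.117     ]
bars mid scene [ 0.53213961 -0.02741468  0.068     ]
```

Candidates for the red pin:
- The pin in the stand: scene (227,204), top (203,233).
- A small loose pin: scene (177,217), top (175,200).
- A small loose pin: scene (197,242), top (165,264).

There is also a red clamp lever at scene (427,200), top (425,332). I choose the pin in the blue stand, which is the largest and hangs upright. The close crop confirms it, with the collar near crop (234,395) and the yellow pin at the other seat. The bore is at the left end of the slot, between the yellow bars at top (367,125) and (372,156).

Request:
{"fn": "send_rows", "kwargs": {"rows": [[0.035, -0.1, 0, 0.004], [0.09, -0.25, 0, 0.012], [0.14, -0.4, 0, 0.02], [0.2, -0.55, 0, 0.028], [0.25, -0.7, 0, 0.035], [0.3, -0.85, 0, 0.04], [0.335, -0.94, 0, 0.042], [0.35, -0.98, 0, 0.042], [0.35, -0.98, 0, 0.042]], "jaw": 0, "newtons": 50}}

```text
time: 1.23
eef_pos: [0.3433, 0.3373, 0.2482]
tcp_rot: [0.049, 0.999, 0.0, -0.0]
contact_force: [0.5, -0.4, 0.5]
opening: 1.005
```

Request:
{"fn": "send_rows", "kwargs": {"rows": [[0.03, -0.08, 0, 0], [0.06, -0.16, 0, 0], [0.08, -0.216, 0, 0], [0.08, -0.216, 0, 0], [0.08, -0.216, -0.07, 0], [0.08, -0.216, -0.17, 0], [0.08, -0.216, -0.27, 0], [0.08, -0.216, -0.37, 0], [0.08, -0.216, -0.45, 0], [0.08, -0.216, -0.49, 0], [0.08, -0.216, -0.503, 0], [0.08, -0.216, -0.503, 0], [0.08, -0.216, -0.503, 0]]}}

```text
time: 2.85
eef_pos: [0.3679, 0.2732, 0.0985]
tcp_rot: [0.048, 0.999, 0.0, 0.001]
contact_force: [1.0, 0.1, 0.2]
opening: 0.997
```

```bash
python3 - <<'E'
from plant import imaging,monitor
import cv2
for n in("scene","top"):
    im=imaging.read_camera(n)[:,:,::-1]
    a=im[130:290,130:330];cv2.imwrite(f"pics/{n}1.png",cv2.resize(a,None,fx=3,fy=3,interpolation=cv2.INTER_CUBIC))
print(monitor.get_state()["eef_pos"])
E
```

```text
[0.36784596 0.27299023 0.09830713]
```

View pics/scene1.png

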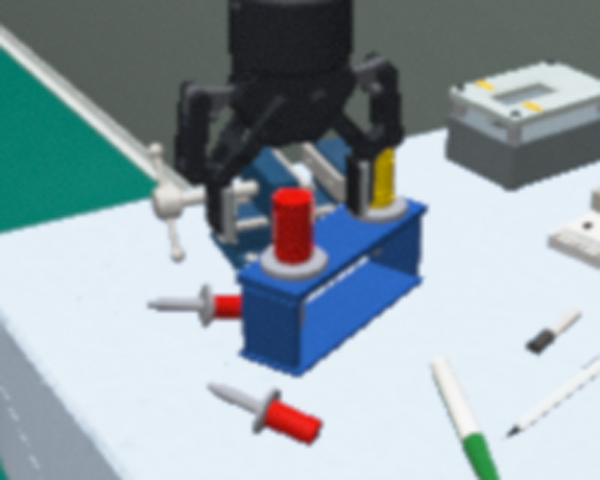

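View pics/top1.png

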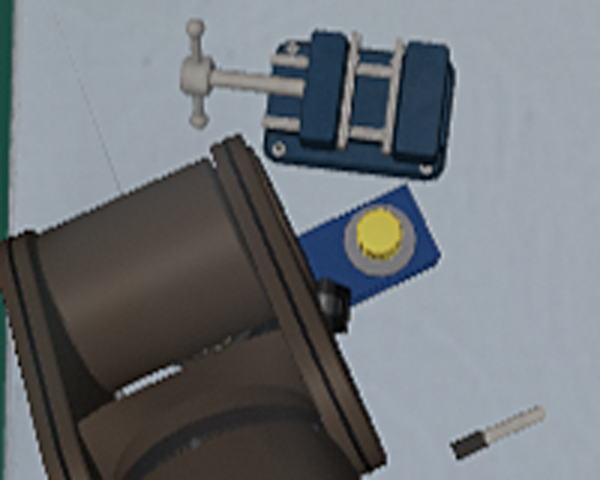

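```bash
python3 - <<'E'
from h import *
for z in(.117,.099,.066):print(z,(proj("scene",[.367,.2733,z])-130)*3)
E
```

```text
0.117 [292.66534942 191.77268638]
0.099 [292.7405139  216.97560792]
0.066 [292.87502296 262.07698343]
```

The scene view shows the red handle at crop (292,225) midway between the fingers at (225,215) and (358,185). The two small pins have toppled and lie on the table, clear of the stand. The arm hides the stand in the top view. Next I close the jaws.

Request:
{"fn": "send_rows", "kwargs": {"rows": [[0, 0, 0, 0], [0, 0, 0, 0], [0, 0, 0, 0], [0, 0, 0, 0], [0, 0, 0, 0], [0, 0, 0, 0], [0, 0, 0, 0], [0, 0, 0, 0]], "jaw": 1, "newtons": 50}}

```text
time: 3.95
eef_pos: [0.3674, 0.2728, 0.0976]
tcp_rot: [0.048, 0.999, 0.0, 0.0]
contact_force: [-0.1, -0.2, 3.3]
opening: 0.293
```

Request:
{"fn": "send_rows", "kwargs": {"rows": [[0, 0, 0.02, 0], [0, 0, 0.06, 0], [0, 0, 0.12, 0], [0, 0, 0.19, 0], [0, 0, 0.26, 0], [0, 0, 0.33, 0], [0, 0, 0.4, 0], [0, 0, 0.44, 0], [0, 0, 0.46, 0], [0, 0, 0.46, 0], [0, 0, 0.46, 0]]}}

```text
time: 5.32
eef_pos: [0.3668, 0.2725, 0.2345]
tcp_rot: [0.048, 0.999, -0.0, -0.001]
contact_force: [0.9, -0.3, -0.3]
opening: 0.294
```

```bash
python3 - <<'E'
from plant import imaging,monitor
import cv2
n="scene"
im=imaging.read_camera(n)[:,:,::-1]
a=im[90:290,130:350];cv2.imwrite(f"pics/{n}2.png",cv2.resize(a,None,fx=3,fy=3,interpolation=cv2.INTER_CUBIC))
s=monitor.get_state();print(s["eef_pos"],s["contact_force"],s["opening"])
E
```

```text
[0.36682612 0.27254616 0.2344733 ] [-0.31970779  0.16704378 -1.11908724] 0.2930914003001775
```

View pics/scene2.png

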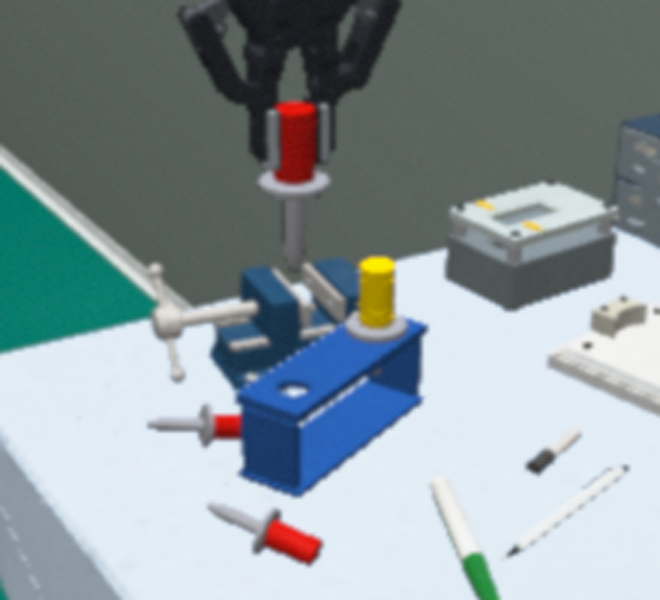

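Request:
{"fn": "send_rows", "kwargs": {"rows": [[0.02, -0.04, 0, 0], [0.07, -0.13, 0, 0], [0.14, -0.25, 0, 0], [0.215, -0.39, 0, 0], [0.29, -0.53, 0, 0], [0.37, -0.67, 0, 0], [0.44, -0.8, 0, 0], [0.5, -0.91, 0, 0], [0.54, -0.98, 0, 0], [0.553, -1.0, 0, 0], [0.553, -1.0, 0, 0], [0.553, -1.0, 0, 0]]}}

```text
time: 6.88
eef_pos: [0.5327, -0.0262, 0.2353]
tcp_rot: [0.048, 0.999, 0.0, -0.0]
contact_force: [0.3, 0.8, -0.9]
opening: 0.292
```

```bash
python3 - <<'E'
from plant import imaging,monitor
from h import *
n="scene"
im=imaging.read_camera(n)
a=im[60:220,220:430][:,:,::-1];cv2.imwrite(f"pics/{n}3.png",cv2.resize(a,None,fx=3.7,fy=3.7,interpolation=cv2.INTER_CUBIC))
t=imaging.read_camera("top");np.save("pics/top3.npy",t)
a=t[70:230,290:460][:,:,::-1];cv2.imwrite(f"pics/top3.png",cv2.resize(a,None,fx=3.7,fy=3.7,interpolation=cv2.INTER_CUBIC))
s=monitor.get_state();print(s["eef_pos"],s["contact_force"],s["opening"])
b=blobs("scene",im,(0,110,60),(8,255,255))[0];print(b)
E
```

```text
[ 0.53279889 -0.0262592   0.23548439] [-0.92864272  0.30586675 -1.16348185] 0.29165320599339534
[(array([304. ,  97.1]), [298, 87, 12, 21, 178]), (array([205.3, 231.5]), [201, 228, 9, 8, 67]), (array([226.6, 270.1]), [218, 263, 19, 15, 162])]
```

View pics/scene3.png

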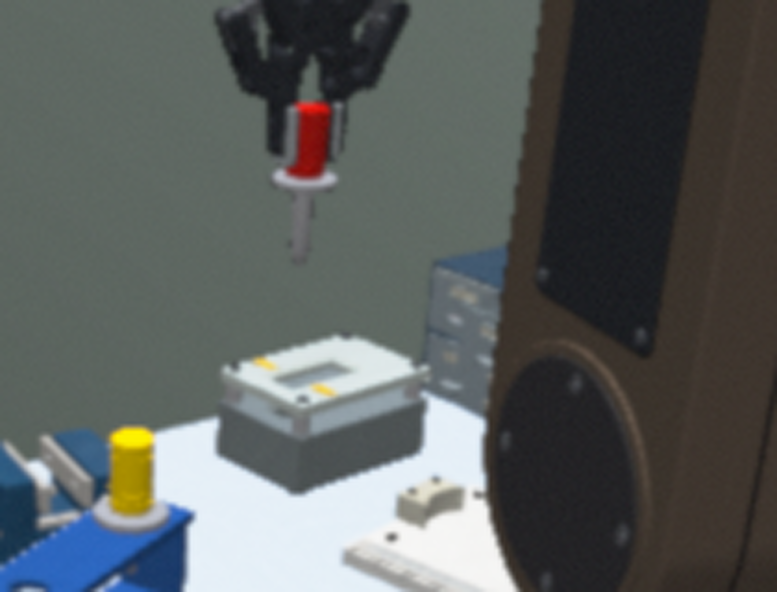

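View pics/top3.png

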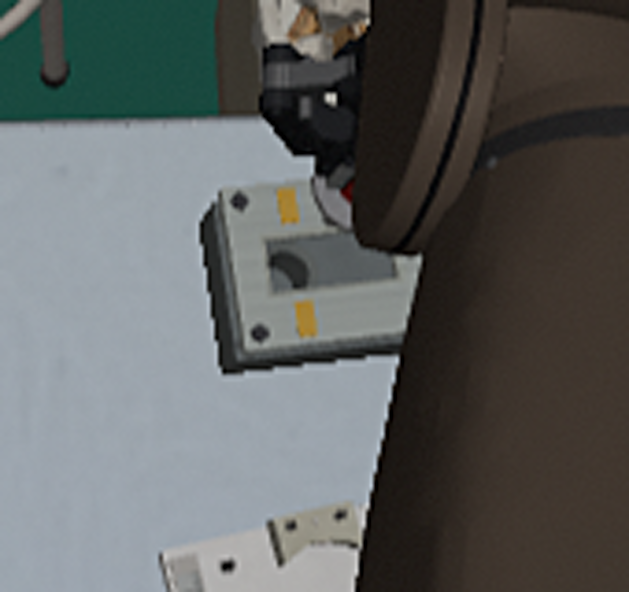

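```bash
python3 - <<'E'
from h import *
f=lambda p:(proj("scene",p)-[220,60])*3.7
o=.2353-.031
for h in(.051,.003,-.055):print(h,f([.5328,-.0262,o+h]))
for nm,(u,v),h in(("top",(313,105),.051),("collar",(305,180),.003),("tip",(299,262),-.055)):
    print(nm,plane("scene",220+(u+.5)/3.7-.5,60+(v+.5)/3.7-.5,o+h))
E
```

```text
0.051 [308.17013918 103.07168285]
0.003 [303.23807513 176.6975536 ]
-0.055 [297.51423032 262.14313054]
top [ 0.53049164 -0.0272183   0.2553    ]
collar [ 0.52886572 -0.02350981  0.2073    ]
tip [ 0.53532915 -0.02824781  0.1493    ]
```

Request:
{"fn": "send_rows", "kwargs": {"rows": [[0.001, -0.007, -0.02, 0], [0.001, -0.007, -0.07, 0], [0.001, -0.007, -0.13, 0], [0.001, -0.007, -0.19, 0], [0.001, -0.007, -0.23, 0], [0.001, -0.007, -0.235, 0], [0.001, -0.007, -0.235, 0]]}}

```text
time: 7.85
eef_pos: [0.5338, -0.0294, 0.1652]
tcp_rot: [0.048, 0.999, -0.0, 0.0]
contact_force: [-0.3, 0.4, -1.2]
opening: 0.296
```

```bash
python3 - <<'E'
from plant import imaging,monitor
from h import *
n="scene"
im=imaging.read_camera(n)
a=im[100:200,260:350][:,:,::-1];cv2.imwrite(f"pics/{n}4.png",cv2.resize(a,None,fx=6,fy=6,interpolation=cv2.INTER_CUBIC))
s=monitor.get_state();print(s["eef_pos"],s["contact_force"],s["opening"])
f=lambda p:(proj("scene",p)-[260,100])*6
x,y,z=s["eef_pos"];o=z-.0316
print("tip",f([x,y,o-.055]),"collar",f([x,y,o]),"bore",f([.533,-.0287,.068]))
E
```

```text
[ 0.53397827 -0.02952034  0.16560264] [ 0.05473001  0.16422067 -1.01763449] 0.28756849304919896
tip [236.31334165 342.93269216] collar [244.73223684 218.60234262] bore [234.52606823 368.30486478]
```

View pics/scene4.png

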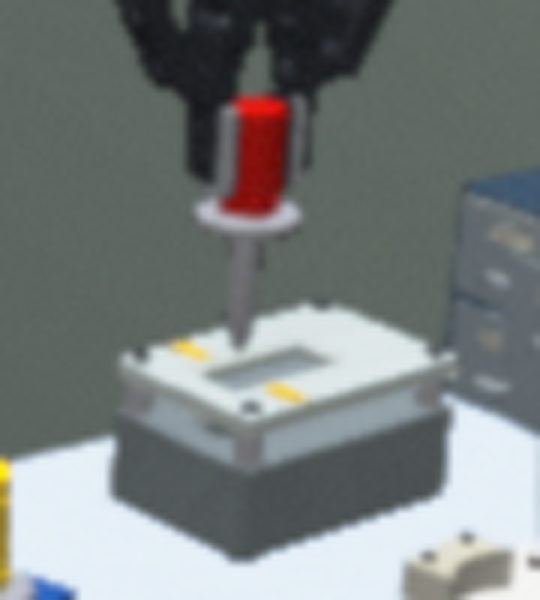

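The tip at crop (240,345) is about 11 mm above the cover and directly over the midpoint of the bars, (238,371), to within 1–2 mm. I lower it to just short of home.

Request:
{"fn": "send_rows", "kwargs": {"rows": [[0, 0, -0.015, 0], [0, 0, -0.04, 0], [0, 0, -0.065, 0], [0, 0, -0.09, 0], [0, 0, -0.115, 0], [0, 0, -0.14, 0], [0, 0, -0.165, 0], [0, 0, -0.19, 0], [0, 0, -0.2, 0], [0, 0, -0.2, 0]]}}

```text
time: 9.15
eef_pos: [0.5333, -0.0293, 0.1046]
tcp_rot: [0.048, 0.999, 0.0, -0.0]
contact_force: [-0.5, 0.0, -0.8]
opening: 0.294
```

Request:
{"fn": "send_rows", "kwargs": {"rows": [[0, 0, -0.006, 0], [0, 0, -0.012, 0], [0, 0, -0.015, 0], [0, 0, -0.016, 0], [0, 0, -0.016, 0]]}}

```text
time: 9.78
eef_pos: [0.5335, -0.0293, 0.1001]
tcp_rot: [0.048, 0.999, -0.0, 0.0]
contact_force: [-0.8, 0.4, 0.2]
opening: 0.293
```

Request:
{"fn": "send_rows", "kwargs": {"rows": [[0, 0, -0.003, 0], [0, 0, -0.005, 0], [0, 0, -0.005, 0], [0, 0, -0.005, 0]]}}

```text
time: 10.28
eef_pos: [0.5336, -0.0294, 0.0996]
tcp_rot: [0.048, 0.999, -0.0, -0.0]
contact_force: [-1.9, 1.1, 4.8]
opening: 0.293
```

```bash
python3 - <<'E'
from plant import imaging,monitor
from h import *
n="scene"
im=imaging.read_camera(n)
a=im[100:200,260:350][:,:,::-1];cv2.imwrite(f"pics/{n}5.png",cv2.resize(a,None,fx=6,fy=6,interpolation=cv2.INTER_CUBIC))
s=monitor.get_state();print(s["eef_pos"],s["contact_force"],s["opening"])
E
```

```text
[ 0.53364292 -0.02941033  0.09961456] [-3.02973105  0.9954479   5.4744322 ] 0.2906322245770055
```

View pics/scene5.png

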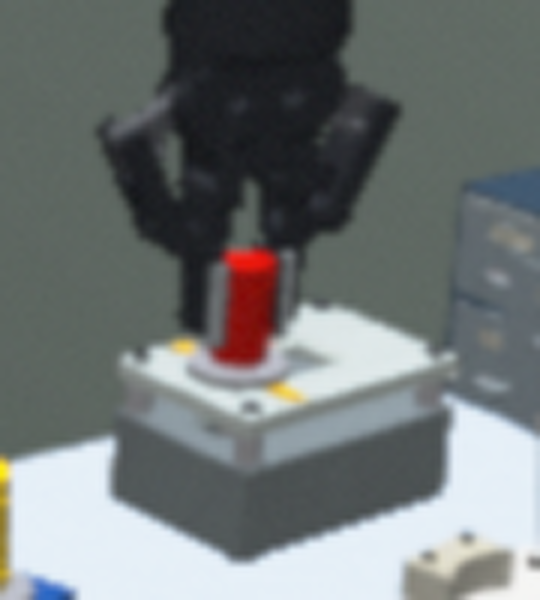

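The collar at crop (238,370) is seated on the cover between the bars. The 5 N contact came at the predicted height. I release it.

Request:
{"fn": "send_rows", "kwargs": {"rows": [[0, 0, 0.001, 0], [0, 0, 0.001, 0], [0, 0, 0.001, 0], [0, 0, 0.001, 0], [0, 0, 0.001, 0], [0, 0, 0.001, 0], [0, 0, 0.001, 0], [0, 0, 0.001, 0]], "jaw": 0}}

```text
time: 11.32
eef_pos: [0.5335, -0.0293, 0.0989]
tcp_rot: [0.048, 0.999, -0.0, 0.0]
contact_force: [-0.5, -1.3, 0.5]
opening: 1.0
```

Request:
{"fn": "send_rows", "kwargs": {"rows": [[0, 0, 0.02, 0], [0, 0, 0.07, 0], [0, 0, 0.14, 0], [0, 0, 0.22, 0], [0, 0, 0.31, 0], [0, 0, 0.4, 0], [0, 0.12, 0.48, 0], [0, 0.28, 0.5, 0], [0, 0.43, 0.5, 0], [0, 0.58, 0.5, 0], [0, 0.73, 0.5, 0], [0, 0.85, 0.5, 0], [0, 0.9, 0.5, 0], [0, 0.9, 0.5, 0], [0, 0.9, 0.5, 0]]}}

```text
time: 13.2
eef_pos: [0.5336, 0.2396, 0.2491]
tcp_rot: [0.049, 0.999, -0.0, 0.0]
contact_force: [-0.2, 0.6, -0.2]
opening: 0.998
```

```bash
python3 - <<'E'
from plant import imaging,monitor
from h import *
for n,(r0,r1,c0,c1) in(("scene",(130,230,230,360)),("top",(90,250,230,440))):
    im=imaging.read_camera(n);np.save(f"pics/{n}6.npy",im)
    a=im[r0:r1,c0:c1][:,:,::-1];k=5.5 if n=="scene" else 3.5
    cv2.imwrite(f"pics/{n}6.png",cv2.resize(a,None,fx=k,fy=k,interpolation=cv2.INTER_CUBIC))
    print(n,blobs(n,im,(0,110,60),(8,255,255))[0])
s=monitor.get_state();print(s["time"],s["eef_pos"],s["contact_force"],s["opening"])
f=lambda p:(proj("scene",p)-[230,130])*5.5
g=lambda p:(proj("top",p)-[230,90])*3.5
for z in(.068,.119):print(f([.5335,-.0292,z]),g([.5335,-.0292,z]))
E
```

```text
scene [(array([299.7, 150.5]), [295, 142, 11, 19, 177]), (array([205.3, 231.5]), [201, 228, 9, 8, 66]), (array([226.6, 270.1]), [218, 263, 19, 15, 162])]
top [(array([373.7, 136.1]), [364, 127, 20, 19, 264]), (array([411.1, 260.3]), [407, 259, 10, 5, 15]), (array([178.2, 280.5]), [176, 277, 5, 9, 21]), (array([424.6, 332.3]), [414, 312, 21, 42, 297])]
13.3 [0.53367743 0.23942468 0.24900806] [-0.30618729  0.52647463  0.00979459] 0.9995192682609676
[380.18859559 172.06883843] [488.97387403 175.69399715]
[387.28135659  67.35228521] [512.30494011 150.20701299]
```

View pics/scene6.png

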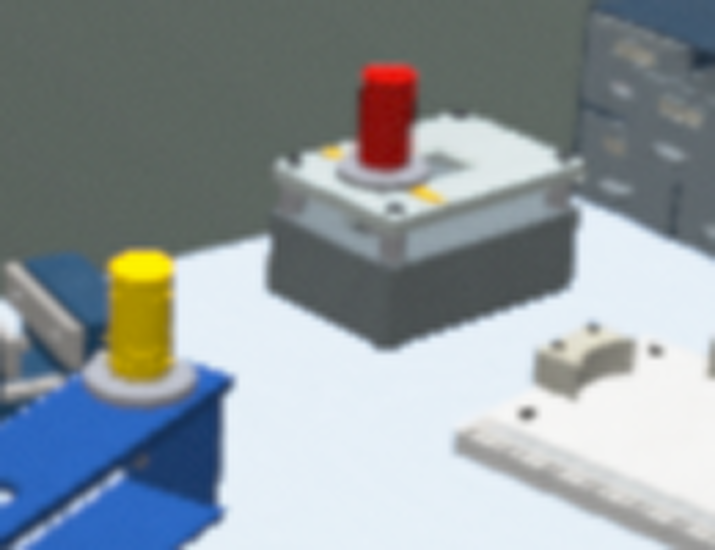

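View pics/top6.png

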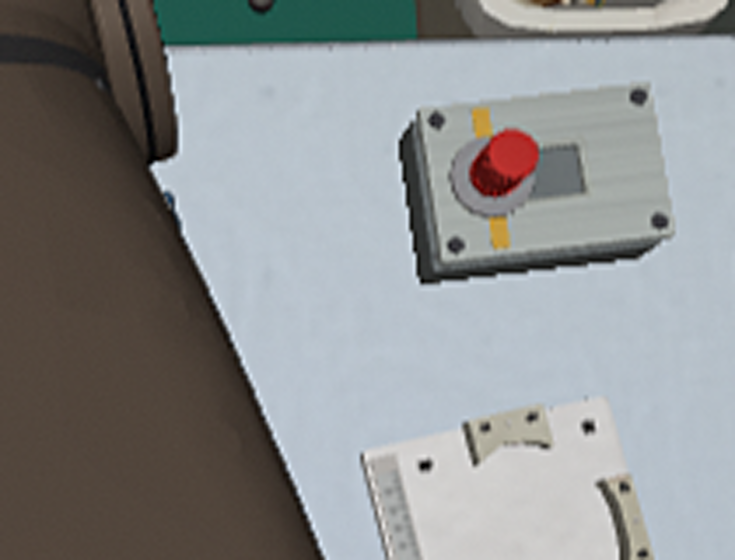

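The red pin stands upright with its collar flat on the cover. In the top crop the collar is at (490,176) and the handle top at (512,152), against (489,176) and (512,150) predicted. The yellow pin is still in its seat, at scene crop (140,320). The gripper is clear.

```bash
python3 -c "
from plant import workorder;print(workorder.sign_off())"
```

```text
the job is handed in; nothing more can be done
None
```

I took the red pin from the stand, carried it over the yellow pin, and lowered it through the slot into the bore between the yellow marks. I then let go, backed the arm away, and handed the job in at about 13.3 s.

- **Seating:** The collar touched the cover at a TCP height of 0.0996 m, exactly as predicted, with about 5 N. Both cameras afterwards showed the pin upright, within about half a camera pixel of its predicted place in the top view.
- **Yellow pin:** It is still in its seat.
- **Small red pins:** The two small look-alike red pins tipped over by themselves early on, before the gripper closed on anything. They were still on the table and not moving between later pictures.
- **Disagreement:** The two cameras' estimates of the bore's position differed by about 2 mm, which is well inside the bore's clearance. No check failed.

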